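# Send a profile offcut down the scrap chute

### The job

Slide the orange shutter of the scrap chute fully open by its black tab. Then, with closed fingers, push the aluminium profile offcut sideways along the ledge until it sits square against the rubber buffer, and press it there with a steady 10 N or so for a second, never pushing the offcut with more than 16 N at any time. Then push it from behind, without lifting it, off the ledge's edge so that it drops into the chute, and leave everything else where it stands.

Things in the scene. Friction and masses are not known exactly. Their poses are not given: they have to be found in the camera images.
- station: Fixed cut-off station with a steel ledge. Origin: at table height, below the middle of the ledge's free edge. Axes: x square to that edge, from ledge to chute; y along the edge; z up. The ledge's flat top is 180 mm above the origin and spans x -150 to 0, y -160 to 170 mm; its free edge is at x = 0. Offsets below are in this frame.
- mouth (a point): Middle of the chute mouth, level with the ledge's top, 55 mm beyond its edge. The mouth (blue rim, clear walls, rim 10 mm below the ledge's top) spans station x 4 to 106, y -50 to 50 mm. Below it a steel slide leads down to an open black catch tray on the table (x 100 to 212, y -65 to 65, walls 52 mm high).
- buffer_slot (a point): Point on the ledge under the middle setting of the spring buffer (red block, black rubber face looking to -y, 56 mm wide along x, 5 to 37 mm above the ledge). The buffer is set by hand: its face is anywhere from 17 mm short of (-y) to 17 mm past this point, not measured: find it by touch. It yields 1 mm per 6 N, up to 6 mm. Its block ends 54 mm past (+y) this point.
- offcut: The offcut: 60 mm of 45 x 45 mm slotted aluminium profile (10 mm slots), 0.10 to 0.21 kg, lying loose on the ledge; slides at 0.5 to 2.5 N. Origin at its centre, 22.5 mm above the ledge; own x along its length, at the start within 0.25 rad of the station's x, centre near station x -66, y -68 to -53 mm. It tips off once its centre has passed the edge.
- shutter (a joint): Travel of the orange shutter plate: 0 = shut over the chute mouth, 0.110 m = fully open at its end stop. It slides towards the station's -y, needs about 3 N and stays where it is left. The plate's top lies 4 mm below the ledge's top.
- shutter_tab (a point): Middle of the top face of the black tab on the shutter: an upright block 30 mm (station x) by 14 mm (station y), rising 40 mm above the plate and moving with it; at station x 56 mm, y 25 mm minus the travel. Its top is 36 mm above the ledge's top.
- bracket: Bystander: small aluminium angle bracket, 40 x 40 x 40 mm, on the ledge on the far side (+y) of the buffer. Origin: middle of its underside.
- tin: Bystander: low blue tin with a white lid, 48 mm across, 40 mm high, on the ledge at its +y end. Origin: middle of its underside.
- wrench: Bystander: steel wrench on the table, about 180 mm.
- screwdriver: Bystander: screwdriver on the table, about 200 mm.
- oil: Bystander: white bottle with red cap, 60 mm across, 150 mm high, on the table. Origin: middle of its underside.
- cup: Bystander: green plastic cup, 80 mm across, 90 mm high, on the table. Origin: middle of its underside.
- valve: Bystander: brass ball valve with red lever, 80 mm long, 61 mm high, on the table. Origin: middle of its underside.
Mind the look-alikes: they are no part of the job. What is shaped like the offcut but pink or yellow is not meant.

How it is judged:
By the outcome, as a careful person would: the job done as asked, in the order asked, and still so for the second after the job is handed in, with the robot touching nothing.
It also fails if it takes over 72 s, if anything falls off the work surface, if the arm or the gripper's body presses on something with over 40 N, if the wrist force passes 120 N, or if a joint passes its speed limit or range.

### The arm

A 6-joint arm with a two-finger parallel gripper is mounted at the origin on the work surface. World frame = base frame: x ahead of the robot, y to its left, z up, the work surface at z = 0. Lengths are in m, angles in rad, forces in N, time in s.
With the tool pointing down it reaches from about 0.425 to 0.95 m from the base axis. Payload 3.5 kg.
Tool frame: the origin (TCP) lies midway between the tips of the shut fingers; the grasp point (between the pads) lies grasp_offset behind it (grasp_offset is the distance from the TCP to the grasp point, in m); z points along the fingers, y is the direction in which the jaws open and shut (so a half turn about z gives the same grasp; the last joint's range is limited). The gripper opens to 85 mm and grips with 20 to 120 N. Pads are 22 mm wide; open, the fingers measure 114 mm over their backs; the gripper's body (76 mm by 85 mm) begins 54 mm behind the grasp point. The pads swing forward as they close: fully open they stand 13 mm farther back than shut.
Start: joints at [-1.309, 0.286, 1.577, -0, 1.279, -0.15], TCP at [0.27, -0.619, 0.231] pointing down, gripper open.
Joint ranges: [-2.77, 2.77], [-0.9, 2.22], [0.21, 2.48], [-1.53, 4.67], [0.24, 2.81], [-2.84, 2.84]. Speed limits (rad/s): [2.79, 2.79, 3.14, 3.14, 3.14, 3.14].

### API

Orientations are given as a unit quaternion [x, y, z, w].
In Python, from plant import * gives the robot as it stands.
- The arm moves only by the tool jog_arm, never from a script. Its argument "targets" is text: rows parted by semicolons, each of 7 numbers parted by spaces: the shift along the world's x, y, z in mm, then the turn, a rotation vector about the world's x, y, z in degrees, then the gripper's target within -1 to 1 (fully open at 1, half-way at 0, shut at -1). A call has 1 to 10 rows; each row shifts and turns the pose as measured when the row begins; what a row does not reach is not made up. A row lasts 1/12 s, in which the tool goes at most 41.7 mm and 7.16 degrees, less where a joint would pass 70% of its speed; a pose out of reach is approached as far as the arm can. A call with a gripper value outside its range is refused whole. The fingers move at their own pace and stop on an object; "force" is the grip in N (left out, the last holds). Time passes only in rows, so rows that do not move let the fingers close. It gives the time, the measured TCP pose, the force and the opening at its end, in the units of the state.
- get_state(): the state, without advancing time (a new reading comes with each control period).
- read_camera(name): name is "scene" or "side" or "wrist"; returns a dict with "pixels" (384x512x3 uint8, blue, green, red), "mtx" (3x3 intrinsics, pixels), "world_from_camera" (4x4, takes a point from camera to world coordinates). Camera axes: x right, y up, looking along -z (the intrinsics and any distortion apply to the point x, -y, -z); pixel columns grow to the right and rows downward; lengths in m; the calibration is good to about 2 mm. A picture is of the moment at which its call begins. There is no depth.
- sign_off(): hands the job in, once; it reports no verdict.
Trained networks look in a picture, given as the dict that the camera call returned (one of the last four; its "shot" number tells which), for a name from the list of things; names that differ only in an ending like _2 or _b are one class to them, and where a whole thing is asked for, a point or a joint stands for the part that bears it (a point fixed in the world has none). Each returns a list of dicts, best first, with "p" (0 to 1); they miss things now and then, are a little off and sometimes report something else, mostly with a low value. They report only what shows in the picture. A call takes as long as a camera call. They do not tell look-alikes from the thing itself.
- spot_in(target, picture): "uv" ([column, row] in pixels, amid what is visible of it).
- silhouettes(target, picture): "mask" (384x512 bool, what is visible of it) and "uv" ([column, row] in pixels, amid what is visible of it).
- mark_of(target, picture): "uv" ([column, row] in pixels: a listed point, or the origin of a listed thing).
The state is a dict: "time": time; "qpos": joint angles; "dq": joint speeds; "joint_efforts": joint torques, N m; "eef_pos": TCP position; "tcp_rot": TCP orientation; "contact_force": force on the tool from outside, world axes, zero at the start; "wrist_torque": the same for the moment, N m; "opening": opening from 0.0 (shut) to 1.0 (fully open).
Only numpy, scipy, OpenCV 4.12 (cv2) and the standard library are available. Lean on these libraries where they do the work, as an engineer would, in place of code of your own. Each camera call takes 0.05 s, during which the arm holds its last target.

## Working session

There is one attempt and no reset: what is moved stays moved. The work goes in short steps, Python scripts to look and compute and a tool call to move; the robot and the scene stay as the last step left them, time stands still between calls to the robot, and variables do not carry over. Pictures are saved under pics/ and viewed, and the job is handed in when it is done.

Besides the shell and the picture viewer there is one more tool, called after ">>>" as name(argument=value, ...) on one line, values as JSON. jog_arm: Moves the arm, as the interface text tells. Its arguments: {"type":"object","properties":{"targets":{"type":"string"},"force":{"type":"number"}},"required":["targets"]}

```bash
mkdir -p pics; ls
python3 - <<'E'
from plant import *
import cv2
s=get_state(); print(s)
for n in ["scene","side","wrist"]:
    p=read_camera(n); cv2.imwrite(f"pics/{n}0.png",p["pixels"]); print(n,p["mtx"].tolist(),p["world_from_camera"].tolist(),p.keys())
    for t in ["offcut","shutter_tab","mouth","buffer_slot","station","tin","bracket"]:
        r=mark_of(t,p); print(t,[(np.round(q["uv"],1).tolist() if 0 else [round(float(a),1) for a in q["uv"]],round(float(q["p"]),2)) for q in r[:4]])
E
```

```text
pics
{'time': 0.0, 'qpos': array([-1.30899609e+00,  2.87172153e-01,  1.57822001e+00,  1.73100722e-05,
        1.27861481e+00, -1.49989095e-01]), 'dq': array([ 0.0004308 ,  0.00071081,  0.00101612, -0.00025724,  0.00121233,
        0.00018381]), 'joint_efforts': array([ 3.68892211e-05, -4.05980551e+01, -2.92623478e+01, -1.17128420e-04,
        5.86298236e-03, -3.18201423e-06]), 'eef_pos': array([ 0.27002865, -0.61789481,  0.22991958]), 'tcp_rot': array([ 9.78878267e-01,  2.04440412e-01, -5.91793971e-05, -1.20573402e-03]), 'contact_force': array([-0.24595628,  0.97160691,  1.20702575]), 'wrist_torque': array([-0.00076378,  0.06540758,  0.01749174]), 'opening': 0.9972248019457663}
scene [[453.36267155997825, 0.0, 255.8408697073549], [0.0, 453.36267155997825, 188.97011985970144], [0.0, 0.0, 1.0]] [[-0.2024097193329435, -0.6543425268416228, 0.7286056293263725, 1.5470745267588788], [0.9792987287663745, -0.13366803028013524, 0.1520093994382965, 0.23769639854056598], [-0.002074935209057941, 0.7442907464476157, 0.667852513206568, 1.132262777218477], [0.0, 0.0, 0.0, 1.0]] dict_keys(['pixels', 
[... 944 characters left out ...]
169.5], 0.58)]
buffer_slot [([254.4, 182.0], 0.71), ([258.4, 210.7], 0.66)]
station [([237.0, 220.0], 0.77)]
tin [([259.7, 208.4], 0.87)]
bracket [([236.0, 203.8], 0.49)]
wrist [[316.4212069061239, 0.0, 253.05798399718992], [0.0, 316.4212069061239, 191.2947108968987], [0.0, 0.0, 1.0]] [[0.40077597025901496, 0.8692296381644672, 0.2895141754723104, 0.3452359761643423], [-0.9161760128242524, 0.3803663034565869, 0.1262655484295855, -0.5857851038953599], [-0.0003676797485977623, -0.31585014062247657, 0.9488090184438391, 0.37491462639721773], [0.0, 0.0, 0.0, 1.0]] dict_keys(['pixels', 'mtx', 'world_from_camera', 'shot'])
offcut []
shutter_tab []
mouth []
buffer_slot []
station []
tin []
bracket []
```

View pics/scene0.png

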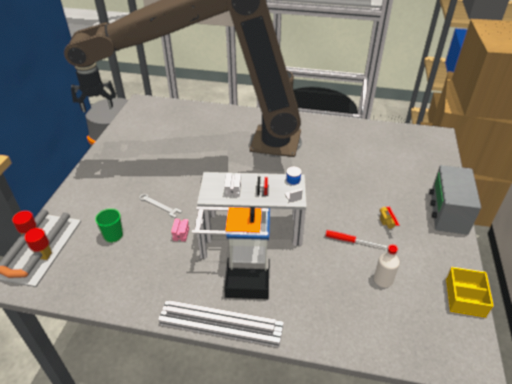

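View pics/side0.png

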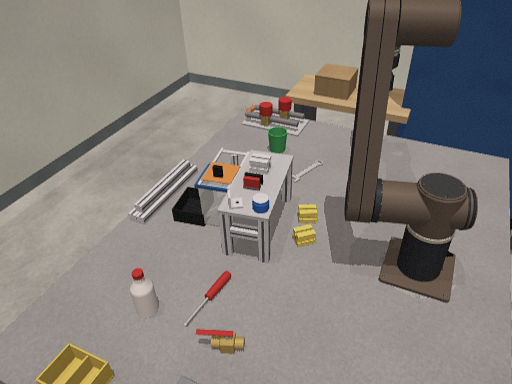

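Run:
```python
import cv2
a=cv2.imread("pics/scene0.png")[140:290,160:330]; cv2.imwrite("pics/sc0c.png",cv2.resize(a,None,fx=4,fy=4,interpolation=cv2.INTER_CUBIC)[:600,:680])
a=cv2.imread("pics/side0.png")[120:260,170:340]; cv2.imwrite("pics/si0c.png",cv2.resize(a,None,fx=4,fy=4,interpolation=cv2.INTER_CUBIC))
```

```text
(no output)
```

View pics/sc0c.png

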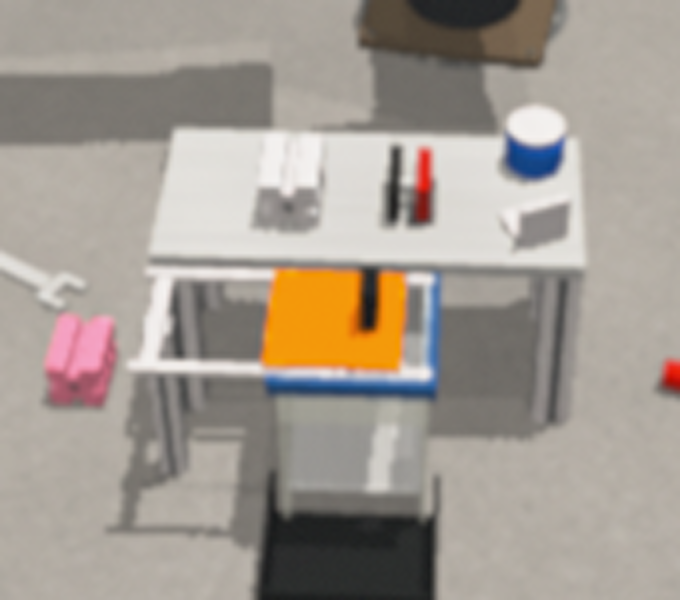

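View pics/si0c.png

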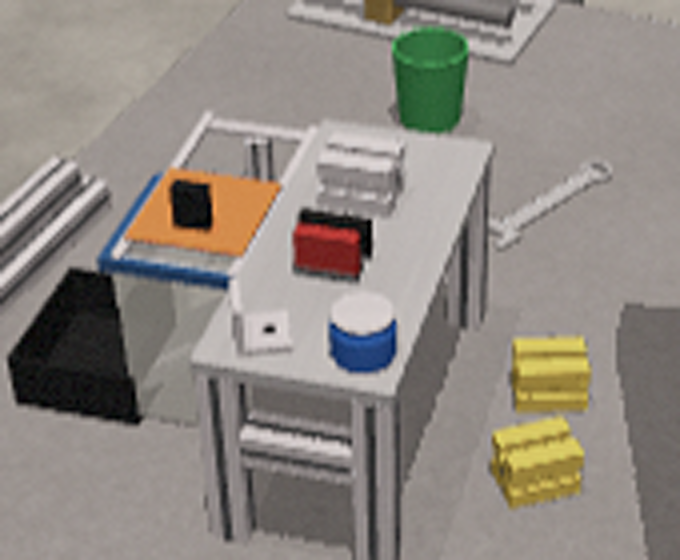

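The meant offcut is the silver one lying on the ledge: scene (231,184), side (260,163). The pink one at scene (180,229) and the yellow ones at side (308,213) and (304,233) lie on the table and are look-alikes. The tab shows at scene (252,213) and the buffer at scene (262,186). Next I fit the station pose.

```bash
cat > h.py <<'E'
from plant import *
import numpy as np, cv2
from scipy.optimize import least_squares
def proj(P,K,T):
    P=np.atleast_2d(P); c=(P-T[:3,3])@T[:3,:3]
    q=np.c_[c[:,0],-c[:,1],-c[:,2]]; u=q@np.asarray(K).T
    return u[:,:2]/u[:,2:]
def ray(uv,K,T,z):
    d=np.linalg.inv(K)@[uv[0],uv[1],1]; d=T[:3,:3]@[d[0],-d[1],-d[2]]
    o=T[:3,3]; return o+d*(z-o[2])/d[2]
def stw(s,P):
    x,y,a=s; P=np.atleast_2d(P).astype(float); c,n=np.cos(a),np.sin(a)
    return np.c_[x+c*P[:,0]-n*P[:,1],y+n*P[:,0]+c*P[:,1],P[:,2]]
def wts(s,P):
    x,y,a=s; P=np.atleast_2d(P); d=P[:,:2]-[x,y]; c,n=np.cos(a),np.sin(a)
    return np.c_[c*d[:,0]+n*d[:,1],-n*d[:,0]+c*d[:,1],P[:,2]]
E
python3 - <<'E'
from h import *
S=read_camera("scene");D=read_camera("side")
for p in(S,D): p["K"]=np.array(p["mtx"]);p["T"]=np.array(p["world_from_camera"])
obs=[]
L=[(-.15,-.16,.18),(-.15,.17,.18),(0,.17,.18),(0,-.16,.18)]
for uv,P in zip([(203.75,172),(305,174.5),(305.75,206.25),(197.5,204.5)],L): obs.append((S,uv,P,1))
for uv,P in zip([(293,156.25),(268.75,218),(219.25,210.5),(249.5,150.5)],L): obs.append((D,uv,P,1))
obs+=[(S,(251.9,208.6),(.056,.025,.216),1),(D,(219.4,167.3),(.056,.025,.216),1)]
f=lambda s:np.concatenate([w*(proj(stw(s,P),p["K"],p["T"])[0]-uv) for p,uv,P,w in obs])
best=None
for a0 in(-.3,0,.3,3.1):
    r=least_squares(f,[.6,0,a0],loss="soft_l1")
    if best is None or r.cost<best.cost: best=r
print(best.x,best.cost);print(f(best.x).reshape(-1,2).round(1))
s=best.x
np.save("s.npy",s)
for p,uv in((S,(229.8,182.1)),(D,(258,164.3))): print(wts(s,ray(uv,p["K"],p["T"],.2025)))
for t in("offcut","tin","bracket","buffer_slot"):
  for p in(S,D):
    r=silhouettes(t,p); print(t,[(np.round(q["uv"]),round(float(q["p"]),2),q["mask"].sum()) for q in r[:3]])
print("edge y's", stw(s,[(-.066,-.06,.2),(.056,.025,.216),(-.066,0,.18)]))
E
```

```text
[0.58161988 0.01772554 0.16696572] 12.083532361102051
[[-0.4 -0.1]
 [-0.9 -0.4]
 [ 0.4 -0.2]
 [-0.2 -1.1]
 [ 0.5 -1.2]
 [ 0.3  0.3]
 [-1.5 -0.8]
 [ 1.2 -1.1]
 [ 5.6  0.8]
 [-3.5  1. ]]
[[-0.0761251  -0.06613292  0.2025    ]]
[[-0.05835002 -0.04620836  0.2025    ]]
offcut [(array([177., 231.]), 0.6, np.int64(338))]
offcut [(array([302., 232.]), 0.96, np.int64(396)), (array([259., 166.]), 0.78, np.int64(404)), (array([307., 215.]), 0.74, np.int64(325))]
tin [(array([241., 218.]), 0.71, np.int64(858)), (array([291., 177.]), 0.6, np.int64(246))]
tin [(array([259., 205.]), 0.7, np.int64(298)), (array([236., 202.]), 0.48, np.int64(106))]
bracket [(array([295., 194.]), 0.59, np.int64(152)), (array([240., 218.]), 0.59, np.int64(807)), (array([389., 219.]), 0.28, np.int64(276))]
bracket [(array([234., 203.]), 0.61, np.int64(168))]
buffer_slot [(array([246., 219.]), 0.63, np.int64(7738))]
buffer_slot [(array([231., 200.]), 0.94, np.int64(6624))]
edge y's [[ 0.52650916 -0.05240868  0.2       ]
 [ 0.63268634  0.05168458  0.216     ]
 [ 0.5165377   0.00675694  0.18      ]]
```

>>> jog_arm(targets="0 0 40 0 0 0 -1; 0 0 40 0 0 0 -1; 0 0 40 0 0 0 -1; 0 0 40 0 0 0 -1; 17 34 0 0 0 4.3 -1; 17 34 0 0 0 4.3 -1; 17 34 0 0 0 4.3 -1; 17 34 0 0 0 4.3 -1; 17 34 0 0 0 4.3 -1; 17 34 0 0 0 4.3 -1", force=40)

```text
time: 2.53
eef_pos: [0.3692, -0.41, 0.3957]
tcp_rot: [0.907, 0.421, -0.002, -0.0]
contact_force: [0.8, 0.1, 0.1]
opening: -0.002
```

>>> jog_arm(targets="17 34 0 0 0 4.3 -1; 17 34 0 0 0 4.3 -1; 17 34 0 0 0 4.3 -1; 17 34 0 0 0 4.3 -1; 17 34 0 0 0 4.3 -1; 17 34 0 0 0 4.3 -1; 17 34 0 0 0 4.3 -1; 17 34 0 0 0 4.3 -1; 17 34 0 0 0 4.3 -1; 17 34 0 0 0 4.3 -1")

```text
time: 3.37
eef_pos: [0.5432, -0.0509, 0.3993]
tcp_rot: [0.676, 0.737, 0.001, 0.005]
contact_force: [0.1, -0.3, -0.1]
opening: 0.0
```

Run:
```python
from h import *
print(grasp_offset if 'grasp_offset' in globals() else None)
p=read_camera("wrist"); cv2.imwrite("pics/w1.png",p["pixels"])
K,T=np.array(p["mtx"]),np.array(p["world_from_camera"]); np.savez("w1.npz",K=K,T=T); print(get_state()["eef_pos"],T[:3,3])
s=np.load("s.npy")
for t in["offcut","shutter_tab","mouth","buffer_slot","station","tin","bracket"]:
    print(t,[(np.round(q["uv"],1),round(float(q["p"]),2)) for q in mark_of(t,p)[:3]])
L=[(-.15,-.16,.18),(-.15,.17,.18),(0,.17,.18),(0,-.16,.18),(.056,.01,.216),(-.066,0,.18)]
print(proj(stw(s,L),K,T).round(1))
```

```text
0.0187
[ 0.54508896 -0.04489404  0.39910695] [0.53578344 0.03104149 0.54238438]
offcut [(array([145.4, 140.4]), 0.93), (array([265.9, 231.2]), 0.89), (array([240.4, 157.8]), 0.88)]
shutter_tab [(array([357.1,  88.5]), 0.71)]
mouth [(array([346.4,  96.3]), 0.95)]
buffer_slot [(array([231.6,  85.6]), 0.73)]
station [(array([208.1, 279. ]), 0.54), (array([230.3,  86.7]), 0.35)]
tin []
bracket []
[[178.8 240.4]
 [124.  -73.5]
 [283.4 -88.8]
 [296.5 231.4]
 [352.1  86.8]
 [231.5 105.4]]
```

View pics/w1.png

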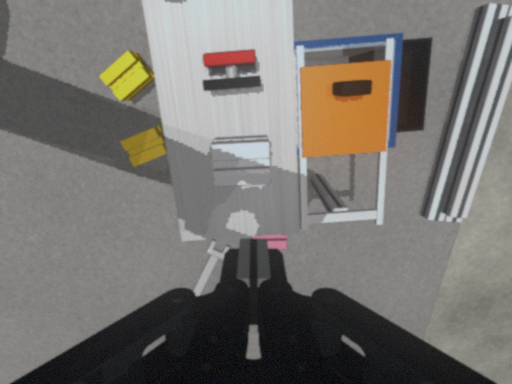

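Run:
```python
import cv2
a=cv2.imread("pics/w1.png")[0:250,140:420]; cv2.imwrite("pics/w1c.png",cv2.resize(a,(784,700),interpolation=cv2.INTER_CUBIC)[:600]);
a=cv2.imread("pics/w1.png")[120:250,160:320]; cv2.imwrite("pics/w1d.png",cv2.resize(a,None,fx=4,fy=4,interpolation=cv2.INTER_CUBIC))
```

```text
(no output)
```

View pics/w1c.png

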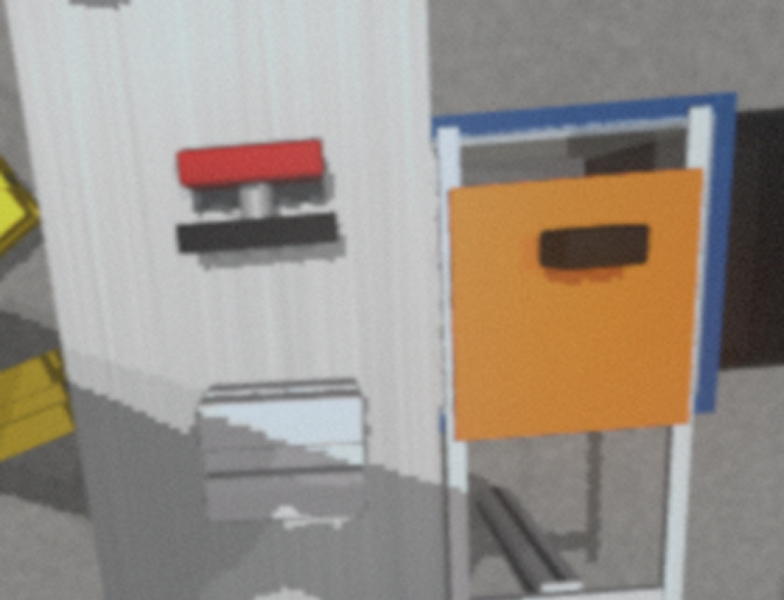

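View pics/w1d.png

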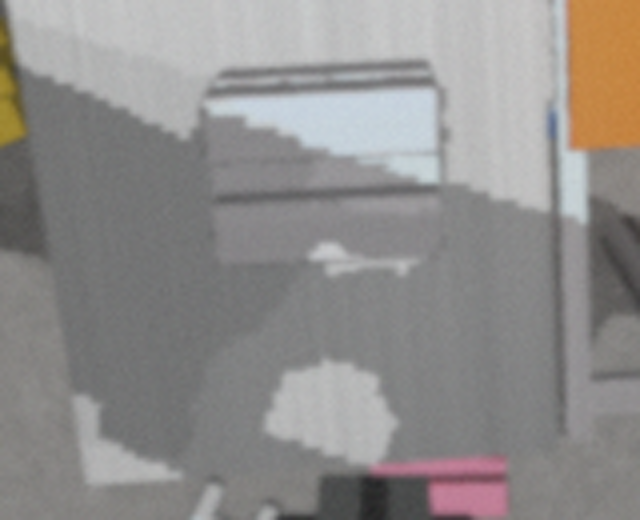

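Run:
```python
from h import *
w=np.load("w1.npz");K,T=w["K"],w["T"]
c=lambda u,v:(140+u/2.8,v/2.8); d=lambda u,v:(160+u/4,120+v/4)
pts=[(c(20,50),'x',-.15),(c(62,330),'x',-.15),(d(85,485),'x',-.15),(c(428,10),'x',0),(c(443,400),'x',0),(d(562,430),'x',0),(d(85,485),'y',-.16)]
def f(s): return [1000*(wts(s,ray(uv,K,T,.18))[0]['xy'.index(a)]-v) for uv,a,v in pts]
s0=np.load("s.npy"); r=least_squares(f,s0); s=r.x; print(s0,s,np.round(f(s),1))
# vs external
np.save("s2.npy",s)
for n,uv,z in [("tab",c(594,246),.216),("pl",c(450,188),.176),("pl",c(702,170),.176),("pl",c(688,422),.176),("pl",c(456,440),.176),
 ("bufface bot-left",c(178,252),.2),("buf top l",c(178,228),.217),("buf top r",c(335,214),.217),("buf front r",c(338,240),.217),("buf front l",c(178,252),.217),
 ("off TL",d(207,102),.225),("off TR",d(438,88),.225),("off BR",d(440,185),.225),("off BL",d(215,200),.225),("offB far l",d(222,72),.19),("off far r",d(430,62),.19)]:
    print(n,(wts(s,ray(uv,K,T,z))[0]*1000).round(1),(wts(s0,ray(uv,K,T,z))[0]*1000).round(1))
```

```text
[0.58161988 0.01772554 0.16696572] [0.58771801 0.0158138  0.15764714] [ 0.7 -0.4 -1.3 -0.9  0.9  1.   0. ]
tab [ 50.2  12.4 216. ] [ 56.1   9.  216. ]
pl [  6.2  36.4 176. ] [ 12.3  33.5 176. ]
pl [103.1  36.  176. ] [109.1  32.1 176. ]
pl [103.9 -62.3 176. ] [109.  -66.2 176. ]
pl [  6.5 -62.9 176. ] [ 11.6 -65.8 176. ]
bufface bot-left [-97.7  20.8 200. ] [-91.9  18.8 200. ]
buf top l [-94.4  28.7 217. ] [-88.4  26.7 217. ]
buf top r [-39.8  29.4 217. ] [-33.8  26.9 217. ]
buf front r [-39.3  20.8 217. ] [-33.4  18.3 217. ]
buf front l [-95.3  20.9 217. ] [-89.4  18.9 217. ]
off TL [-92.4 -32.7 225. ] [-87.  -34.7 225. ]
off TR [-34.1 -33.4 225. ] [-28.7 -35.9 225. ]
off BR [-35.  -58.5 225. ] [-29.8 -61.  225. ]
off BL [-93.3 -58.2 225. ] [-88.1 -60.2 225. ]
offB far l [-92.1 -30.8 190. ] [-86.7 -32.8 190. ]
off far r [-34.3 -32.2 190. ] [-28.9 -34.8 190. ]
```

>>> jog_arm(targets="23 27 0 0 0 1 -1; 23 27 0 0 0 1 -1; 23 27 0 0 0 1 -1; 23 26 0 0 0 1 -1; 0 0 -35 0 0 0 -1; 0 0 -35 0 0 0 -1; 0 0 -35 0 0 0 -1; 0 0 0 0 0 0 -1")

```text
time: 4.43
eef_pos: [0.6384, 0.0448, 0.2956]
tcp_rot: [0.66, 0.751, 0.003, 0.009]
contact_force: [-0.0, 0.4, -1.3]
opening: -0.001
```

```bash
cat >> h.py <<'E'
from scipy.spatial.transform import Rotation as R
def st():
    s=np.load("s2.npy"); q=get_state(); M=R.from_quat(q["tcp_rot"]).as_matrix()
    F=q["contact_force"]; c,n=np.cos(s[2]),np.sin(s[2])
    print("t",round(q["time"],2),"world",(q["eef_pos"]*1000).round(1),"station",(wts(s,q["eef_pos"])[0]*1000).round(1),"yaw-st",np.degrees(np.arctan2(M[1,0],M[0,0])-s[2]).round(2),"zax",M[:,2].round(3),"Fst",np.round([c*F[0]+n*F[1],-n*F[0]+c*F[1],F[2]],1))
E
python3 - <<'E'
from h import *
st()
p=read_camera("wrist"); cv2.imwrite("pics/w2.png",p["pixels"])
E
```

```text
t 4.43 world [638.4  44.8 295.6] station [ 54.6  20.7 295.6] yaw-st 88.34 zax [ 0.018 -0.008 -1.   ] Fst [ 0.1  0.4 -1.3]
```

View pics/w2.png

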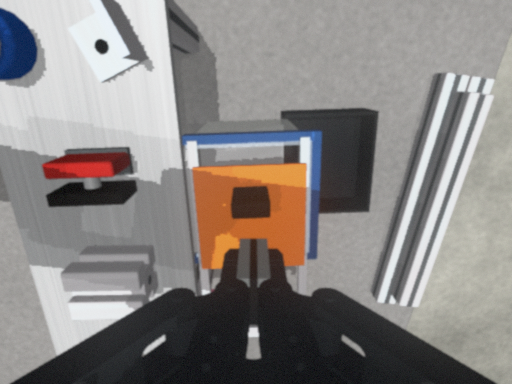

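```bash
python3 - <<'E'
from h import *
p=read_camera("wrist");K,T=np.array(p["mtx"]),np.array(p["world_from_camera"]);s=np.load("s2.npy")
print([(q["uv"],q["p"]) for q in mark_of("shutter_tab",p)])
print("tcp px",proj(get_state()["eef_pos"],K,T))
for uv,z in [((250,195),.216),((233,190),.216),((270,187),.216),((232,216),.216),((194,168),.176),((307,164),.176),((49,202),.217),((135,201),.217),((180,200),.18)]: print(uv,(wts(s,ray(uv,K,T,z))[0]*1000).round(1))
E
python3 -c "
import cv2
a=cv2.imread('pics/w2.png')[120:290,170:340]; cv2.imwrite('pics/w2c.png',cv2.resize(a,None,fx=3.5,fy=3.5,interpolation=cv2.INTER_CUBIC))"
```

```text
[([251.6, 207.1], 0.8)]
tcp px [[257.09991577 261.24567584]]
(250, 195) [ 56.3  21.9 216. ]
(233, 190) [ 43.6  26.4 216. ]
(270, 187) [ 71.6  27.7 216. ]
(232, 216) [ 41.8   5.1 216. ]
(194, 168) [  8.7  34.1 176. ]
(307, 164) [106.8  34.3 176. ]
(49, 202) [-94.9  22.2 217. ]
(135, 201) [-30.7  20.6 217. ]
(180, 200) [ -5.4   6.5 180. ]
```

View pics/w2c.png

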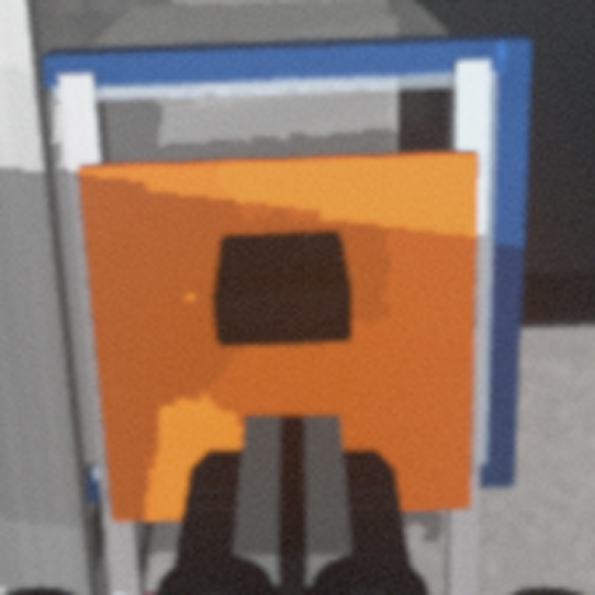

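>>> jog_arm(targets="-1 10 0 0.4 1 1.5 -1; -1 9 0 0 0 0 -1; 0 0 -10 0 0 0 -1; 0 0 -10 0 0 0 -1")

```text
time: 4.92
eef_pos: [0.6451, 0.0636, 0.3013]
tcp_rot: [0.65, 0.76, 0.012, 0.016]
contact_force: [0.5, -0.4, -0.2]
opening: -0.0
```

```bash
python3 -c "
from h import *
st()"
```

```text
t 4.92 world [645.1  63.6 301.3] station [ 64.2  38.1 301.3] yaw-st 89.83 zax [ 0.04  -0.002 -0.999] Fst [ 0.4 -0.4 -0.2]
```

```bash
python3 -c "
from h import *
q=get_state();print(q['qpos'].round(3),q['dq'].round(3),q['joint_efforts'].round(1))
read_camera('wrist');st();q=get_state();print(q['qpos'].round(3),q['dq'].round(3))
read_camera('wrist');st()"
```

```text
[-5.800e-02  1.630e-01  1.596e+00  1.000e-03  1.343e+00 -2.130e-01] [ 0.017  0.035  0.112  0.012 -0.212  0.008] [  0.  -37.9 -31.4   0.    0.    0. ]
t 4.97 world [644.3  63.7 298.8] station [ 63.4  38.4 298.8] yaw-st 89.83 zax [ 0.036 -0.001 -0.999] Fst [-1.1  0.  -0.3]
[-5.800e-02  1.640e-01  1.599e+00  1.000e-03  1.343e+00 -2.130e-01] [-0.006  0.014  0.025 -0.001  0.039 -0.001]
t 5.02 world [643.8  63.5 298.3] station [ 62.9  38.3 298.3] yaw-st 89.82 zax [ 0.034 -0.001 -0.999] Fst [-1.1 -0.6  0.1]
```

>>> jog_arm(targets="0 0 -10 0 0 0 -1; 0 0 0 0 0 0 -1; 0 0 0 0 0 0 -1")

```text
time: 5.27
eef_pos: [0.6433, 0.0635, 0.2866]
tcp_rot: [0.65, 0.76, 0.01, 0.013]
contact_force: [0.0, -0.3, 0.8]
opening: 0.002
```

```bash
python3 -c "
from h import *
q=get_state();print(q['qpos'].round(3),q['dq'].round(3));st()"
```

```text
[-0.058  0.17   1.613  0.     1.325 -0.213] [ 0.002  0.016  0.033 -0.001 -0.005 -0.002]
t 5.27 world [643.3  63.5 286.6] station [ 62.4  38.4 286.6] yaw-st 89.84 zax [ 0.033 -0.002 -0.999] Fst [-0.  -0.3  0.8]
```

>>> jog_arm(targets="-3 0 0 0 1 0 -1; -3 0 0 0 1 0 -1; 0 0 0 0 0 0 -1; 0 0 0 0 0 0 -1")

```text
time: 5.6
eef_pos: [0.6364, 0.0632, 0.2856]
tcp_rot: [0.65, 0.76, -0.003, -0.002]
contact_force: [0.2, 0.9, -0.3]
opening: -0.003
```

```bash
python3 -c "
from h import *
st()"
```

```text
t 5.6 world [636.4  63.2 285.6] station [ 55.5  39.2 285.6] yaw-st 89.81 zax [-0.008 -0.002 -1.   ] Fst [ 0.3  0.9 -0.3]
```

>>> jog_arm(targets="0 0 -12 0 0 0 -1; 0 0 -12 0 0 0 -1; 0 0 -12 0 0 0 -1; 0 0 -12 0 0 0 -1; 0 0 -12 0 0 0 -1; 0 0 -10 0 0 0 -1; 0 0 -8 0 0 0 -1; 0 0 -5 0 0 0 -1; 0 0 0 0 0 0 -1; 0 0 0 0 0 0 -1")

```text
time: 6.43
eef_pos: [0.6342, 0.0632, 0.1903]
tcp_rot: [0.651, 0.759, -0.005, -0.005]
contact_force: [0.4, -0.3, -0.4]
opening: -0.0
```

```bash
python3 -c "
from h import *
st()"
```

```text
t 6.43 world [634.2  63.2 190.3] station [ 53.4  39.5 190.3] yaw-st 89.8 zax [-0.013 -0.001 -1.   ] Fst [ 0.4 -0.4 -0.4]
```

>>> jog_arm(targets="0.5 -3 0 0 0 0 -1; 0.5 -3 0 0 0 0 -1; 0.5 -3 0 0 0 0 -1; 0.5 -3 0 0 0 0 -1; 0.8 -5 0 0 0 0 -1; 0.8 -5 0 0 0 0 -1; 0.8 -5 0 0 0 0 -1; 0.8 -5 0 0 0 0 -1; 0.8 -5 0 0 0 0 -1; 0.8 -5 0 0 0 0 -1")

```text
time: 7.27
eef_pos: [0.642, 0.0211, 0.1923]
tcp_rot: [0.65, 0.76, -0.001, -0.006]
contact_force: [0.0, 3.3, -1.5]
opening: -0.001
```

```bash
python3 -c "
from h import *
st()"
```

```text
t 7.27 world [642.   21.1 192.3] station [ 54.5  -3.3 192.3] yaw-st 89.86 zax [-0.011  0.006 -1.   ] Fst [ 0.6  3.3 -1.5]
```

3.3 N resistance on the tab, so the shutter is sliding. I carry on.

>>> jog_arm(targets="0.8 -5 0 0 0 0 -1; 0.8 -5 0 0 0 0 -1; 0.8 -5 0 0 0 0 -1; 0.8 -5 0 0 0 0 -1; 0.8 -5 0 0 0 0 -1; 0.8 -5 0 0 0 0 -1; 0.8 -5 0 0 0 0 -1; 0.8 -5 0 0 0 0 -1; 0.8 -5 0 0 0 0 -1; 0.8 -5 0 0 0 0 -1")

```text
time: 8.1
eef_pos: [0.6511, -0.0346, 0.1922]
tcp_rot: [0.65, 0.76, -0.001, -0.006]
contact_force: [1.3, 3.5, -1.4]
opening: -0.0
```

```bash
python3 -c "
from h import *
st()"
```

```text
t 8.1 world [651.1 -34.6 192.2] station [ 54.7 -59.7 192.2] yaw-st 89.83 zax [-0.01   0.007 -1.   ] Fst [ 1.8  3.2 -1.4]
```

>>> jog_arm(targets="0.2 -1.5 0 0 0 0 -1; 0.2 -1.5 0 0 0 0 -1; 0.2 -1.5 0 0 0 0 -1; 0.2 -1.5 0 0 0 0 -1")

```text
time: 8.43
eef_pos: [0.652, -0.0403, 0.1923]
tcp_rot: [0.651, 0.759, 0.001, -0.008]
contact_force: [0.3, 9.9, -0.2]
opening: 0.0
```

>>> jog_arm(targets="0.2 -1 0 0 0 0 -1; 0.2 -1 0 0 0 0 -1")

```text
time: 8.6
eef_pos: [0.652, -0.0401, 0.1924]
tcp_rot: [0.651, 0.759, 0.002, -0.01]
contact_force: [-0.0, 3.9, -1.0]
opening: 0.003
```

>>> jog_arm(targets="0.2 -1 0 0 0 0 -1; 0.2 -1 0 0 0 0 -1")

```text
time: 8.77
eef_pos: [0.6519, -0.04, 0.1924]
tcp_rot: [0.65, 0.76, 0.003, -0.011]
contact_force: [-1.3, 5.8, -0.1]
opening: 0.004
```

>>> jog_arm(targets="0.5 -3 0 0 0 0 -1; 0.5 -3 0 0 0 0 -1; 0.5 -3 0 0 0 0 -1; 0.5 -3 0 0 0 0 -1")

```text
time: 9.1
eef_pos: [0.6518, -0.0396, 0.1927]
tcp_rot: [0.65, 0.76, 0.01, -0.022]
contact_force: [-1.0, 9.9, -0.0]
opening: 0.003
```

Run:
```python
from h import *
st()
p=read_camera("scene"); a=p["pixels"][140:300,150:330]; cv2.imwrite("pics/sc2.png",cv2.resize(a,None,fx=3.5,fy=3.5,interpolation=cv2.INTER_CUBIC))
```

```text
t 9.1 world [651.8 -39.6 192.7] station [ 54.6 -64.8 192.7] yaw-st 89.9 zax [-0.021  0.045 -0.999] Fst [ 0.6 10.  -0. ]
```

View pics/sc2.png

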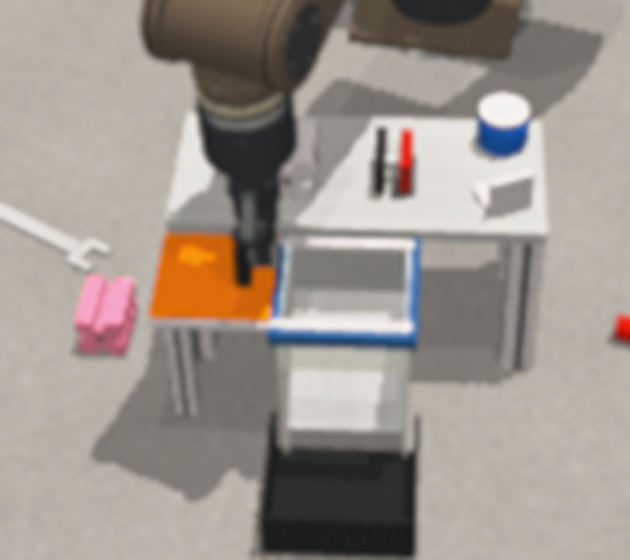

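>>> jog_arm(targets="-0.8 6 0 -1.3 -0.6 0 -1; 0 2 3 -1.3 -0.6 0 -1; 0 0 20 0 0 0 -1; 0 0 25 0 0 0 -1; 0 0 25 0 0 0 -1; 0 0 20 0 0 0 -1; -20 -10 0 0 0 0 -1; -20 -10 0 0 0 0 -1; -20 -10 0 0 0 0 -1; -20 -10 0 0 0 0 -1")

```text
time: 9.98
eef_pos: [0.5708, -0.0785, 0.2962]
tcp_rot: [0.648, 0.762, -0.01, 0.017]
contact_force: [-0.7, -0.5, 0.8]
opening: -0.002
```

>>> jog_arm(targets="-20 -10 0 0 0 0 -1; -10 -5 0 0 0 0 -1; 0 0 0 0 0 0 -1; 0 0 0 0 0 0 -1")

```text
time: 10.32
eef_pos: [0.5375, -0.0984, 0.3005]
tcp_rot: [0.649, 0.76, -0.012, 0.024]
contact_force: [0.4, -0.2, 0.0]
opening: 0.002
```

Run:
```python
from h import *
st()
p=read_camera("wrist"); cv2.imwrite("pics/w3.png",p["pixels"]); np.savez("w3.npz",K=p["mtx"],T=p["world_from_camera"])
a=p["pixels"][60:280,150:350]; cv2.imwrite("pics/w3c.png",cv2.resize(a,None,fx=2.7,fy=2.7,interpolation=cv2.INTER_CUBIC))
st()
```

```text
t 10.32 world [537.5 -98.4 300.5] station [ -67.6 -104.9  300.5] yaw-st 90.0 zax [ 0.021 -0.05  -0.999] Fst [ 0.4 -0.3  0. ]
t 10.37 world [537.7 -98.3 300.5] station [ -67.3 -104.9  300.5] yaw-st 90.02 zax [ 0.021 -0.05  -0.999] Fst [ 0.7 -0.  -0.1]
```

View pics/w3c.png

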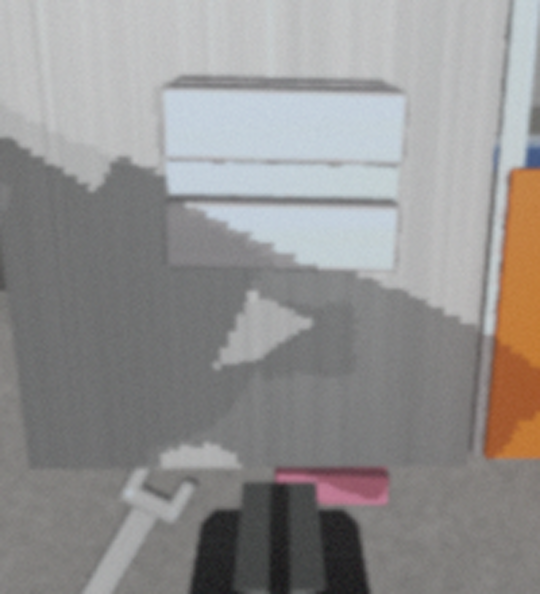

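View pics/w3.png

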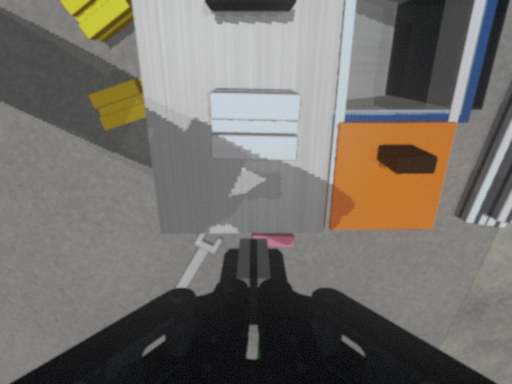

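Run:
```python
from h import *
w=np.load("w3.npz");s=np.load("s2.npy")
for n,u,v,z in [("TL",163,88,.225),("TR",405,92,.225),("BR",396,271,.225),("BL",168,267,.225),("ledge BL",30,467,.18),("ledge BR",474,467,.18),("BRx",482,330,.18),("L",12,290,.18)]:
    print(n,(wts(s,ray((150+u/2.7,60+v/2.7),w["K"],w["T"],z))[0]*1000).round(1))
```

```text
TL [-93.7 -31.5 225. ]
TR [-35.5 -32.4 225. ]
BR [-35.3 -77.1 225. ]
BL [-94.5 -75.9 225. ]
ledge BL [-150.4 -159.1  180. ]
ledge BR [   2.3 -160.   180. ]
BRx [   0.6 -109.7  180. ]
L [-149.4  -95.8  180. ]
```

>>> jog_arm(targets="0 3 -3 1.4 0.6 0 -1; 0 3 -3 1.4 0.6 0 -1; 0 0 0 0 0 0 -1; 0 0 0 0 0 0 -1")

```text
time: 10.7
eef_pos: [0.5402, -0.0909, 0.2936]
tcp_rot: [0.648, 0.762, 0.001, -0.002]
contact_force: [0.3, -0.5, 0.7]
opening: -0.002
```

```bash
python3 -c "
from h import *
st()"
```

```text
t 10.7 world [540.2 -90.9 293.6] station [-63.7 -97.9 293.6] yaw-st 90.17 zax [-0.002  0.003 -1.   ] Fst [ 0.2 -0.5  0.7]
```

>>> jog_arm(targets="0 0 -12 0 0 0 -1; 0 0 -12 0 0 0 -1; 0 0 -12 0 0 0 -1; 0 0 -12 0 0 0 -1; 0 0 -12 0 0 0 -1; 0 0 -10 0 0 0 -1; 0 0 -8 0 0 0 -1; 0 0 -4 0 0 0 -1; 0 0 0 0 0 0 -1; 0 0 0 0 0 0 -1")

```text
time: 11.53
eef_pos: [0.5382, -0.0895, 0.1978]
tcp_rot: [0.648, 0.762, -0.001, -0.006]
contact_force: [-0.3, 0.7, 0.4]
opening: -0.004
```

```bash
python3 -c "
from h import *
st()"
```

```text
t 11.53 world [538.2 -89.5 197.8] station [-65.4 -96.2 197.8] yaw-st 90.23 zax [-0.01   0.006 -1.   ] Fst [-0.2  0.7  0.4]
```

>>> jog_arm(targets="0.8 0.8 -6 0 0 0 -1; 0 0 0 0 0 -0.2 -1; -0.2 1.5 0 0 0 0 -1; -0.2 1.5 0 0 0 0 -1; -0.2 1.5 0 0 0 0 -1; -0.2 1.5 0 0 0 0 -1; -0.2 1.5 0 0 0 0 -1; -0.2 1.5 0 0 0 0 -1; -0.2 1.5 0 0 0 0 -1; -0.2 1.5 0 0 0 0 -1")

```text
time: 12.37
eef_pos: [0.5398, -0.0766, 0.1953]
tcp_rot: [0.649, 0.761, 0.0, -0.002]
contact_force: [0.4, -0.4, 0.5]
opening: 0.002
```

```bash
python3 -c "
from h import *
st()"
```

```text
t 12.37 world [539.8 -76.6 195.3] station [-61.9 -83.7 195.3] yaw-st 90.0 zax [-0.002  0.002 -1.   ] Fst [ 0.3 -0.4  0.5]
```

>>> jog_arm(targets="-1.6 0.8 -3 0 0 0 -1; -1.6 0.8 -3 0 0 0 -1; -0.3 1.5 0 0 0 0 -1; -0.3 1.5 0 0 0 0 -1; -0.3 1.5 0 0 0 0 -1; -0.3 1.5 0 0 0 0 -1")

```text
time: 12.87
eef_pos: [0.5356, -0.0691, 0.1896]
tcp_rot: [0.649, 0.761, -0.0, -0.0]
contact_force: [0.3, -1.3, 0.4]
opening: 0.0
```

```bash
python3 -c "
from h import *
st()"
```

```text
t 12.87 world [535.6 -69.1 189.6] station [-64.9 -75.7 189.6] yaw-st 90.0 zax [-0.  0. -1.] Fst [ 0.1 -1.3  0.4]
```

>>> jog_arm(targets="-0.4 2.5 0 0 0 0 -1; -0.4 2.5 0 0 0 0 -1; -0.4 2.5 0 0 0 0 -1; -0.4 2.5 0 0 0 0 -1; -0.4 2.5 0 0 0 0 -1; -0.4 2.5 0 0 0 0 -1; -0.3 1.5 0 0 0 0 -1; -0.3 1.5 0 0 0 0 -1")

```text
time: 13.53
eef_pos: [0.5321, -0.0489, 0.1895]
tcp_rot: [0.649, 0.761, -0.0, -0.0]
contact_force: [0.7, -0.8, -0.4]
opening: 0.003
```

Run:
```python
from h import *
st()
p=read_camera("wrist"); cv2.imwrite("pics/w4.png",p["pixels"]); np.savez("w4.npz",K=p["mtx"],T=p["world_from_camera"])
a=p["pixels"][0:290,110:400]; cv2.imwrite("pics/w4c.png",cv2.resize(a,None,fx=2,fy=2,interpolation=cv2.INTER_CUBIC))
```

```text
t 13.53 world [532.1 -48.9 189.5] station [-65.1 -55.1 189.5] yaw-st 90.02 zax [-0.001  0.    -1.   ] Fst [ 0.5 -0.9 -0.4]
```

View pics/w4c.png

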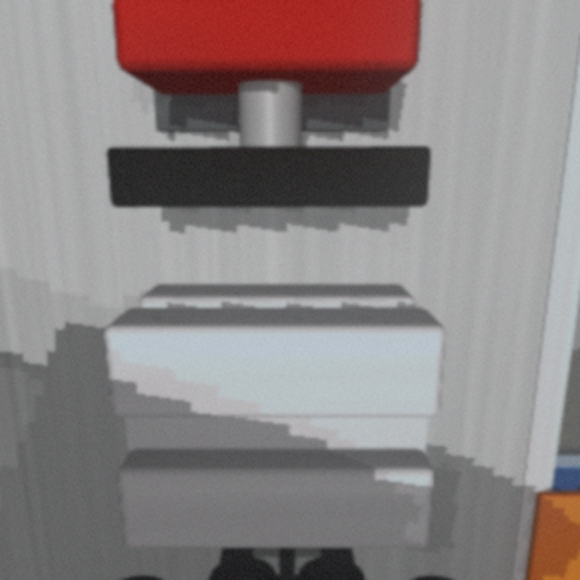

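Run:
```python
from h import *
w=np.load("w4.npz");s=np.load("s2.npy")
for n,u,v,z in [("off L",107,326,.225),("off R",441,326,.225),("off foot",140,300,.185),("off footR",412,300,.185),("off backL",127,547,.225),("backR",432,545,.225),("buf top front",110,206,.217),("buf R",429,206,.217)]:
    print(n,(wts(s,ray((110+u/2,v/2),w["K"],w["T"],z))[0]*1000).round(1))
```

```text
off L [-95.8   0.7 225. ]
off R [-37.4   0.7 225. ]
off foot [-99.   -2.5 185. ]
off footR [-34.7  -2.4 185. ]
off backL [-95.8 -43.9 225. ]
backR [-35.7 -43.4 225. ]
buf top front [-95.7  20.5 217. ]
buf R [-39.2  20.6 217. ]
```

>>> jog_arm(targets="-0.3 2 0 0 0 0 -1; -0.3 2 0 0 0 0 -1; -0.3 2 0 0 0 0 -1; -0.3 2 0 0 0 0 -1; -0.3 2 0 0 0 0 -1; -0.2 1.2 0 0 0 0 -1; -0.1 0.8 0 0 0 0 -1")

```text
time: 14.17
eef_pos: [0.53, -0.0355, 0.1895]
tcp_rot: [0.649, 0.761, -0.0, -0.0]
contact_force: [0.3, -1.3, 0.3]
opening: 0.005
```

```bash
python3 -c "
from h import *
st()"
```

```text
t 14.17 world [530.  -35.5 189.5] station [-65.1 -41.6 189.5] yaw-st 90.02 zax [-0.001  0.    -1.   ] Fst [ 0.1 -1.3  0.3]
```

>>> jog_arm(targets="-0.1 0.8 0 0 0 0 -1; -0.1 0.8 0 0 0 0 -1; -0.1 0.8 0 0 0 0 -1")

```text
time: 14.42
eef_pos: [0.5296, -0.0329, 0.1895]
tcp_rot: [0.649, 0.761, -0.0, -0.0]
contact_force: [-0.8, -0.6, 0.5]
opening: 0.001
```

>>> jog_arm(targets="-0.1 0.6 0 0 0 0 -1; -0.1 0.6 0 0 0 0 -1; -0.1 0.6 0 0 0 0 -1")

```text
time: 14.67
eef_pos: [0.5293, -0.0309, 0.1895]
tcp_rot: [0.649, 0.761, -0.0, -0.0]
contact_force: [0.6, -1.4, 0.3]
opening: 0.0
```

>>> jog_arm(targets="-0.1 0.6 0 0 0 0 -1; -0.1 0.6 0 0 0 0 -1")

```text
time: 14.83
eef_pos: [0.5291, -0.0297, 0.1895]
tcp_rot: [0.649, 0.761, -0.0, -0.0]
contact_force: [0.1, -1.6, 1.7]
opening: 0.001
```

>>> jog_arm(targets="-0.1 0.6 0 0 0 0 -1; -0.1 0.6 0 0 0 0 -1")

```text
time: 15.0
eef_pos: [0.5291, -0.0292, 0.1896]
tcp_rot: [0.649, 0.761, -0.001, 0.001]
contact_force: [0.4, -3.2, 0.4]
opening: 0.006
```

>>> jog_arm(targets="-0.1 0.6 0 0 0 0 -1; -0.1 0.6 0 0 0 0 -1")

```text
time: 15.17
eef_pos: [0.5292, -0.0292, 0.1898]
tcp_rot: [0.649, 0.761, -0.002, 0.002]
contact_force: [0.5, -5.1, -0.1]
opening: -0.001
```

>>> jog_arm(targets="-0.1 0.8 0 0 0 0 -1; -0.1 0.8 0 0 0 0 -1")

```text
time: 15.33
eef_pos: [0.5291, -0.029, 0.19]
tcp_rot: [0.649, 0.761, -0.003, 0.003]
contact_force: [-0.2, -5.3, 0.6]
opening: 0.003
```

>>> jog_arm(targets="-0.1 0.8 0 0 0 0 -1; -0.1 0.8 0 0 0 0 -1")

```text
time: 15.5
eef_pos: [0.5291, -0.029, 0.1901]
tcp_rot: [0.649, 0.761, -0.004, 0.005]
contact_force: [-0.1, -5.2, -0.7]
opening: -0.002
```

>>> jog_arm(targets="-0.2 1.2 -0.1 0.1 0 0 -1; -0.2 1.2 -0.1 0.1 0 0 -1")

```text
time: 15.67
eef_pos: [0.5291, -0.0288, 0.1903]
tcp_rot: [0.649, 0.761, -0.005, 0.006]
contact_force: [1.0, -6.4, -0.3]
opening: -0.003
```

>>> jog_arm(targets="-0.2 1.4 -0.1 0.1 0 0 -1; -0.2 1.4 -0.1 0.1 0 0 -1")

```text
time: 15.83
eef_pos: [0.5291, -0.0288, 0.1905]
tcp_rot: [0.648, 0.761, -0.006, 0.007]
contact_force: [1.0, -6.5, -0.1]
opening: -0.003
```

```bash
python3 -c "
from h import *
st()"
```

```text
t 15.83 world [529.1 -28.8 190.5] station [-64.8 -34.9 190.5] yaw-st 90.12 zax [ 0.004 -0.018 -1.   ] Fst [-0.  -6.5 -0.1]
```

>>> jog_arm(targets="-0.3 1.8 -0.2 0.2 0 0 -1; -0.3 1.8 -0.2 0.2 0 0 -1")

```text
time: 16.0
eef_pos: [0.5292, -0.0286, 0.1906]
tcp_rot: [0.648, 0.761, -0.006, 0.008]
contact_force: [1.6, -8.2, 0.0]
opening: -0.0
```

>>> jog_arm(targets="-0.3 2.1 -0.2 0.2 0 0 -1; -0.3 2.1 -0.2 0.2 0 0 -1")

```text
time: 16.17
eef_pos: [0.5292, -0.0285, 0.1907]
tcp_rot: [0.648, 0.762, -0.006, 0.01]
contact_force: [1.0, -9.1, -0.3]
opening: -0.001
```

Steady ramp. I hold about 10 N for over a second.

>>> jog_arm(targets="-0.4 2.3 -0.2 0.2 0 0 -1; -0.4 2.3 -0.2 0.2 0 0 -1; -0.4 2.3 -0.2 0.2 0 0 -1; -0.4 2.3 -0.2 0.2 0 0 -1")

```text
time: 16.5
eef_pos: [0.5293, -0.0285, 0.1912]
tcp_rot: [0.647, 0.762, -0.007, 0.014]
contact_force: [1.4, -9.7, -0.6]
opening: 0.001
```

>>> jog_arm(targets="-0.4 2.3 -0.2 0.2 0 0 -1; -0.4 2.3 -0.2 0.2 0 0 -1; -0.4 2.3 -0.2 0.2 0 0 -1; -0.4 2.3 -0.2 0.2 0 0 -1")

```text
time: 16.83
eef_pos: [0.5294, -0.0284, 0.1916]
tcp_rot: [0.647, 0.762, -0.009, 0.018]
contact_force: [1.7, -9.9, -0.2]
opening: -0.001
```

>>> jog_arm(targets="-0.4 2.3 -0.2 0.2 0 0 -1; -0.4 2.3 -0.2 0.2 0 0 -1; -0.4 2.3 -0.2 0.2 0 0 -1; -0.4 2.3 -0.2 0.2 0 0 -1")

```text
time: 17.17
eef_pos: [0.5295, -0.0287, 0.1921]
tcp_rot: [0.647, 0.762, -0.01, 0.022]
contact_force: [1.9, -10.9, -0.2]
opening: 0.003
```

>>> jog_arm(targets="-0.4 2.3 -0.2 0.2 0 0 -1; -0.4 2.3 -0.2 0.2 0 0 -1; -0.4 2.3 -0.2 0.2 0 0 -1; -0.4 2.3 -0.2 0.2 0 0 -1")

```text
time: 17.5
eef_pos: [0.5296, -0.0289, 0.1926]
tcp_rot: [0.646, 0.763, -0.012, 0.027]
contact_force: [0.9, -10.4, -0.3]
opening: -0.001
```

Run:
```python
from h import *
st()
p=read_camera("wrist"); cv2.imwrite("pics/w5.png",p["pixels"]); np.savez("w5.npz",K=p["mtx"],T=p["world_from_camera"])
a=p["pixels"][0:290,110:400]; cv2.imwrite("pics/w5c.png",cv2.resize(a,None,fx=2,fy=2,interpolation=cv2.INTER_CUBIC))
```

```text
t 17.5 world [529.6 -28.9 192.6] station [-64.4 -35.  192.6] yaw-st 90.38 zax [ 0.025 -0.052 -0.998] Fst [ -0.7 -10.4  -0.3]
```

View pics/w5c.png

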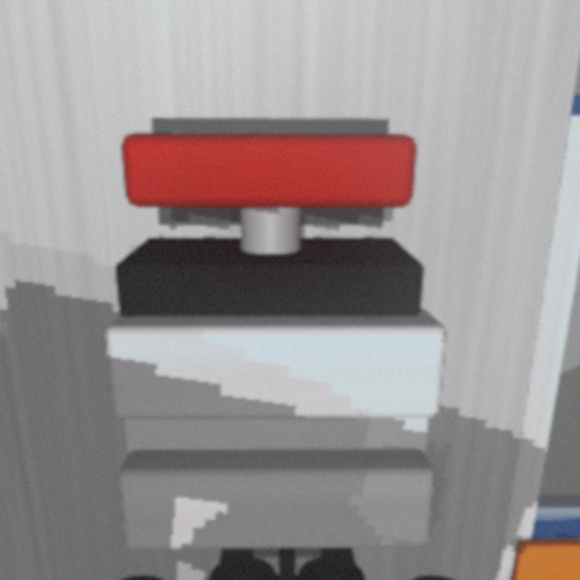

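>>> jog_arm(targets="0.4 -3 0 0 0 0 -1; 0.8 -5 0 0 0 0 -1; 0.8 -5 0 1 0.5 0 -1; 0 -1 20 1 0.5 0 -1; 0 0 25 0 0 0 -1; 0 0 25 0 0 0 -1; 0 0 20 0 0 0 -1; 0 0 0 0 0 0 -1; 0 0 0 0 0 0 -1")

```text
time: 18.3
eef_pos: [0.5282, -0.0392, 0.2815]
tcp_rot: [0.647, 0.763, 0.0, -0.004]
contact_force: [-0.6, 0.4, -0.8]
opening: -0.003
```

Run:
```python
from h import *
st()
p=read_camera("wrist"); np.savez("w6.npz",K=p["mtx"],T=p["world_from_camera"])
a=p["pixels"][0:290,110:400]; cv2.imwrite("pics/w6c.png",cv2.resize(a,None,fx=2,fy=2,interpolation=cv2.INTER_CUBIC))
```

```text
t 18.3 world [528.2 -39.2 281.5] station [-67.4 -45.  281.5] yaw-st 90.35 zax [-0.006  0.006 -1.   ] Fst [-0.5  0.5 -0.8]
```

View pics/w6c.png

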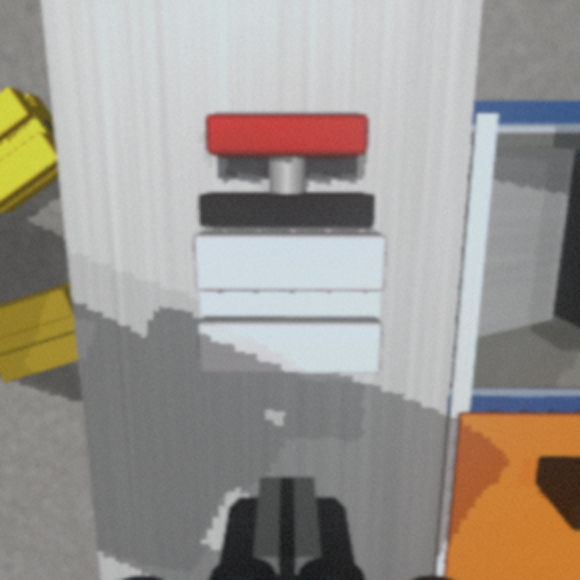

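Run:
```python
from h import *
w=np.load("w6.npz");s=np.load("s2.npy")
for u,v in [(196,234),(385,234),(200,373),(379,373)]: print((wts(s,ray((110+u/2,v/2),w["K"],w["T"],.225))[0]*1000).round(1))
print(stw(s,[(-.125,-.0015,.2)]))
```

```text
[-95.4  18.4 225. ]
[-36.9  18.8 225. ]
[-95.7 -26.6 225. ]
[-36.4 -26.2 225. ]
[[ 0.46450358 -0.00529197  0.2       ]]
```

>>> jog_arm(targets="-6 3 2 0 0 -6 -1; -6 3 2 0 0 -6 -1; -6 3 2 0 0 -6 -1; -6 3 0 0 0 -6 -1; -6 3 0 0 0 -6 -1; -6 3 0 0 0 -6 -1; -6 3 0 0 0 -6 -1; -6 3 0 0 0 -6 -1; -6 3 0 0 0 -6 -1")

```text
time: 19.1
eef_pos: [0.4664, -0.0081, 0.2695]
tcp_rot: [0.931, 0.365, -0.002, -0.018]
contact_force: [-0.0, 0.1, 0.5]
opening: -0.002
```

```bash
python3 -c "
from h import *
st()"
```

```text
t 19.1 world [466.4  -8.1 269.5] station [-123.6   -4.5  269.5] yaw-st 33.81 zax [-0.017  0.032 -0.999] Fst [-0.   0.1  0.5]
```

>>> jog_arm(targets="0 0 2 0 0 -6 -1; 0 0 2 0 0 -6 -1; 0 0 2 0 0 -6 -1; 0 0 2 0 0 -6 -1; 0 0 2 0 0 -3 -1; 0 0 0 0 0 0 -1; 0 0 0 0 0 0 -1")

```text
time: 19.68
eef_pos: [0.459, -0.0041, 0.265]
tcp_rot: [0.992, 0.126, -0.008, -0.027]
contact_force: [0.2, 0.2, -0.4]
opening: 0.003
```

```bash
python3 -c "
from h import *
st()"
```

```text
t 19.68 world [459.   -4.1 265. ] station [-130.2    0.5  265. ] yaw-st 5.42 zax [-0.022  0.052 -0.998] Fst [ 0.3  0.2 -0.4]
```

>>> jog_arm(targets="2 -1 2 -1.5 -0.6 -2.5 -1; 2 -1 0 -1.5 -0.6 -2.5 -1; 0 0 0 0 0 0 -1; 0 0 0 0 0 0 -1")

```text
time: 20.02
eef_pos: [0.4613, -0.0056, 0.2623]
tcp_rot: [0.996, 0.084, -0.003, -0.002]
contact_force: [-1.5, -0.5, -1.1]
opening: -0.002
```

```bash
python3 -c "
from h import *
st()"
```

```text
t 20.02 world [461.3  -5.6 262.3] station [-128.2   -1.3  262.3] yaw-st 0.57 zax [-0.006  0.003 -1.   ] Fst [-1.5 -0.3 -1.1]
```

>>> jog_arm(targets="0 0 -10 0 0 0 -1; 0 0 -12 0 0 0 -1; 0 0 -12 0 0 0 -1; 0 0 -10 0 0 0 -1; 0 0 -8 0 0 0 -1; 0 0 -6 0 0 -0.5 -1; 0 0 -3 0 0 0 -1; 0 0 0 0 0 0 -1; 0 0 0 0 0 0 -1")

```text
time: 20.77
eef_pos: [0.4589, -0.0053, 0.191]
tcp_rot: [0.997, 0.081, -0.007, -0.004]
contact_force: [0.4, -0.3, 0.2]
opening: -0.002
```

```bash
python3 -c "
from h import *
st()"
```

```text
t 20.77 world [458.9  -5.3 191. ] station [-130.6   -0.6  191. ] yaw-st 0.3 zax [-0.014  0.007 -1.   ] Fst [ 0.3 -0.3  0.2]
```

>>> jog_arm(targets="3 0 0 0 0 0 -1; 3 0.2 0 0 0 0 -1; 3 0.2 0 0 0 0 -1; 3 0.2 0 0 0 0 -1; 3 0.4 0 0 0 0 -1; 2 0.3 0 0 0 0 -1; 1.5 0.2 0 0 0 0 -1; 1.5 0.2 0 0 0 0 -1; 1.5 0.2 0 0 0 0 -1; 1.5 0.2 0 0 0 0 -1")

```text
time: 21.6
eef_pos: [0.4858, -0.0034, 0.1941]
tcp_rot: [0.997, 0.082, -0.005, -0.003]
contact_force: [-0.8, -0.3, 0.6]
opening: -0.0
```

Run:
```python
from h import *
st()
p=read_camera("wrist"); cv2.imwrite("pics/w7.png",p["pixels"])
```

```text
t 21.6 world [485.8  -3.4 194.1] station [-103.6   -3.   194.1] yaw-st 0.33 zax [-0.01   0.005 -1.   ] Fst [-0.9 -0.1  0.6]
```

View pics/w7.png

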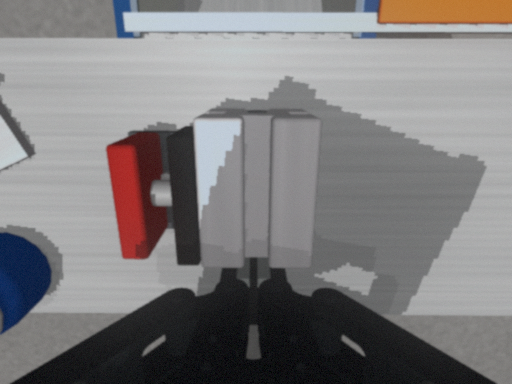

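>>> jog_arm(targets="2 0.3 -2 0 0 0 -1; 2 0.3 -1 0 0 0 -1; 3 0.5 0 0 0 0 -1; 3 0.5 0 0 0 0 -1; 3 0.5 0 0 0 0 -1; 3 0.5 0 0 0 0 -1; 3 0.5 0 0 0 0 -1; 3 0.5 0 0 0 0 -1; 3 0.5 0 0 0 0 -1; 3 0.5 0 0 0 0 -1")

```text
time: 22.48
eef_pos: [0.5164, 0.0016, 0.1908]
tcp_rot: [0.997, 0.082, -0.005, -0.003]
contact_force: [-2.0, 0.2, 1.0]
opening: -0.002
```

Run:
```python
from h import *
st()
p=read_camera("wrist"); cv2.imwrite("pics/w8.png",p["pixels"])
```

```text
t 22.48 world [516.4   1.6 190.8] station [-72.7  -2.8 190.8] yaw-st 0.32 zax [-0.011  0.005 -1.   ] Fst [-2.   0.5  1. ]
```

View pics/w8.png

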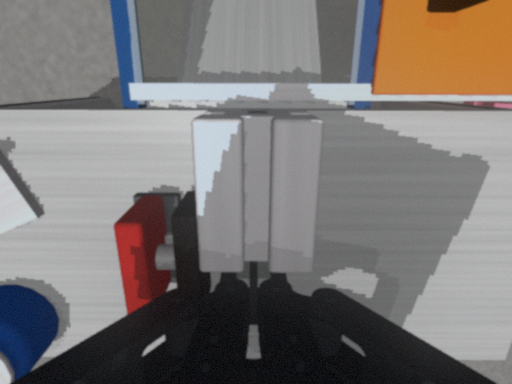

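>>> jog_arm(targets="3 0.5 0 0 0 0 -1; 3 0.5 0 0 0 0 -1; 3 0.5 0 0 0 0 -1; 3 0.5 0 0 0 0 -1; 3 0.5 0 0 0 0 -1; 3 0.5 0 0 0 0 -1; 3 0.5 0 0 0 0 -1; 3 0.5 0 0 0 0 -1")

```text
time: 23.2
eef_pos: [0.5431, 0.006, 0.1908]
tcp_rot: [0.997, 0.081, -0.005, -0.003]
contact_force: [-0.8, -0.6, 0.6]
opening: -0.003
```

>>> jog_arm(targets="3 0.5 0 0 0 0 -1; 3 0.5 0 0 0 0 -1; 3 0.5 0 0 0 0 -1; 3 0.5 0 0 0 0 -1")

```text
time: 23.53
eef_pos: [0.5565, 0.0083, 0.1908]
tcp_rot: [0.997, 0.081, -0.005, -0.003]
contact_force: [-0.2, -0.2, 0.5]
opening: -0.003
```

Run:
```python
from h import *
st()
p=read_camera("wrist"); cv2.imwrite("pics/w9.png",p["pixels"])
```

```text
t 23.53 world [556.5   8.3 190.8] station [-32.   -2.5 190.8] yaw-st 0.32 zax [-0.01   0.005 -1.   ] Fst [-0.2 -0.2  0.5]
```

View pics/w9.png

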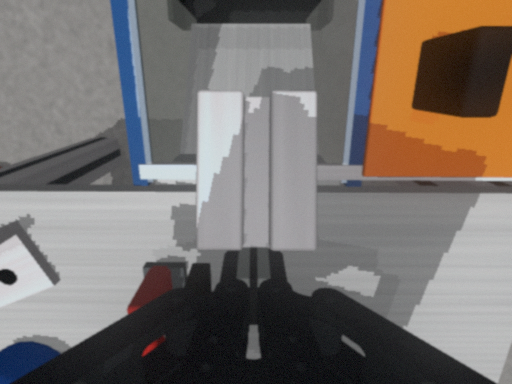

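>>> jog_arm(targets="3 0.5 0 0 0 0 -1; 3 0.5 0 0 0 0 -1; 2 0.3 0 0 0 0 -1; 0 0 0 0 0 0 -1")

```text
time: 23.92
eef_pos: [0.5668, 0.01, 0.1905]
tcp_rot: [0.997, 0.081, -0.003, -0.003]
contact_force: [0.1, -0.6, 0.1]
opening: -0.0
```

Run:
```python
from h import *
st()
p=read_camera("wrist"); cv2.imwrite("pics/w10.png",p["pixels"])
```

```text
t 23.92 world [566.8  10.  190.5] station [-21.6  -2.5 190.5] yaw-st 0.31 zax [-0.007  0.006 -1.   ] Fst [ 0.  -0.6  0.1]
```

View pics/w10.png

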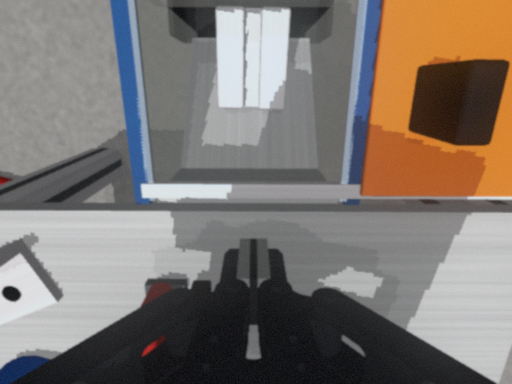

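>>> jog_arm(targets="0 0 10 0 0 0 -1; 0 0 20 0 0 0 -1; 0 0 25 0 0 0 -1; 0 0 25 0 0 0 -1; 0 0 20 0 0 0 -1; 0 0 0 0 0 0 -1; 0 0 0 0 0 0 -1; 0 0 0 0 0 0 -1")

```text
time: 24.63
eef_pos: [0.5642, 0.0103, 0.2965]
tcp_rot: [0.997, 0.081, -0.004, -0.003]
contact_force: [-1.1, -0.3, -0.0]
opening: -0.004
```

Run:
```python
from h import *
st()
for n in("wrist","scene","side"):
    p=read_camera(n); a=p["pixels"]
    if n=="scene": a=cv2.resize(a[140:320,150:350],None,fx=3,fy=3,interpolation=cv2.INTER_CUBIC)
    if n=="side": a=cv2.resize(a[110:270,140:350],None,fx=3,fy=3,interpolation=cv2.INTER_CUBIC)
    cv2.imwrite(f"pics/f_{n}.png",a)
```

```text
t 24.63 world [564.2  10.3 296.5] station [-24.1  -1.8 296.5] yaw-st 0.3 zax [-0.009  0.006 -1.   ] Fst [-1.1 -0.1 -0. ]
```

View pics/f_wrist.png

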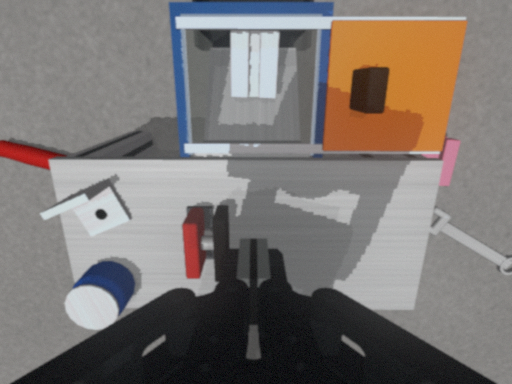

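View pics/f_scene.png

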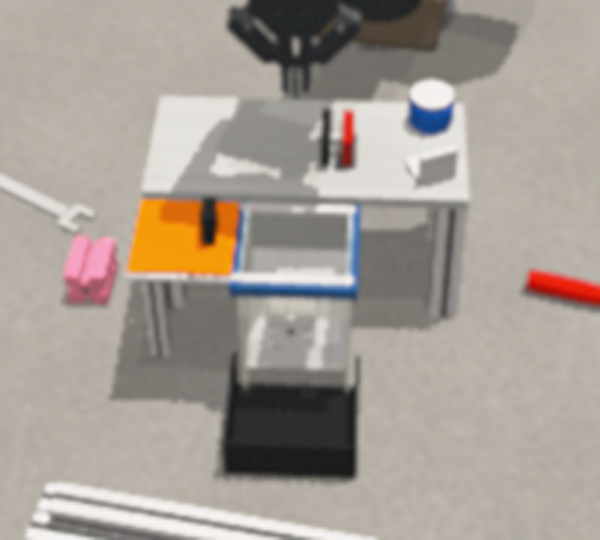

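View pics/f_side.png

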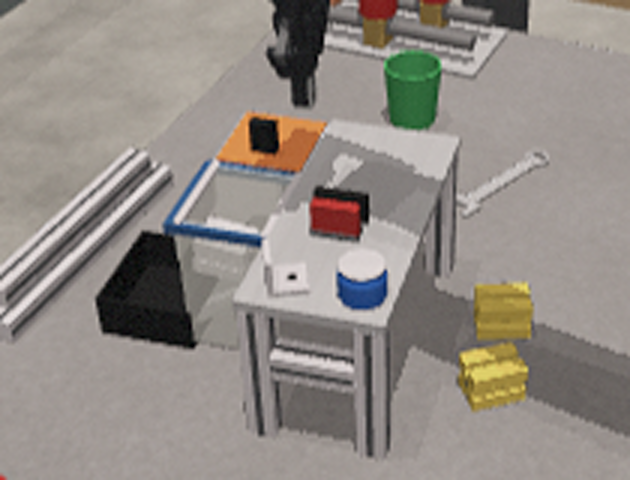

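>>> jog_arm(targets="0 0 20 0 0 0 -1; 0 0 0 0 0 0 -1; 0 0 0 0 0 0 -1; 0 0 0 0 0 0 -1; 0 0 0 0 0 0 -1; 0 0 0 0 0 0 -1; 0 0 0 0 0 0 -1; 0 0 0 0 0 0 -1; 0 0 0 0 0 0 -1; 0 0 0 0 0 0 -1")

```text
time: 25.62
eef_pos: [0.5598, 0.0109, 0.3031]
tcp_rot: [0.997, 0.081, -0.015, -0.006]
contact_force: [-0.2, 0.2, 0.3]
opening: 0.002
```

Run:
```python
from h import *
p=read_camera("wrist");K,T=np.array(p["mtx"]),np.array(p["world_from_camera"]);s=np.load("s2.npy")
cv2.imwrite("pics/g_w.png",p["pixels"]); st()
print(proj(stw(s,[(.056,-.085,.216),(.056,-.078,.216),(.11,-.05,.0),(.02,-.05,.13)]),K,T).round(1))
print([(q["uv"],q["p"]) for q in mark_of("shutter_tab",p)], [(wts(s,ray(q["uv"],K,T,.216))*1000).round(1) for q in mark_of("shutter_tab",p)[:1]])
```

```text
t 25.67 world [559.9  10.9 303.1] station [-28.3  -0.5 303.1] yaw-st 0.3 zax [-0.031  0.01  -0.999] Fst [0.3 0.3 0.4]
[[380.9  79. ]
 [370.5  78.9]
 [296.7  31.7]
 [307.1 117.2]]
[([381.5, 83.1], 0.6)] [array([[ 53.4, -85.8, 216. ]])]
```

View pics/g_w.png

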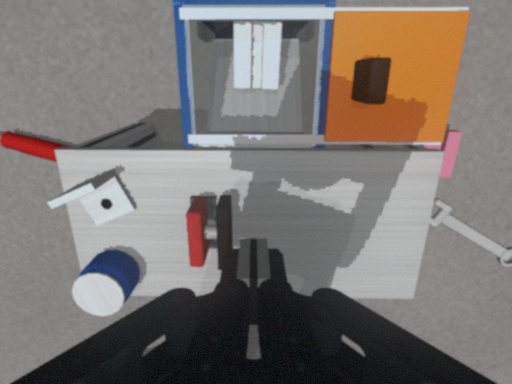

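Run:
```python
from h import *
p=read_camera("scene"); a=cv2.resize(p["pixels"][205:305,215:285],None,fx=6,fy=6,interpolation=cv2.INTER_CUBIC); cv2.imwrite("pics/g_s.png",a)
print([(q["uv"],q["p"]) for q in spot_in("offcut",p)])
p=read_camera("wrist"); a=cv2.resize(p["pixels"][0:160,170:350],None,fx=4,fy=3.7,interpolation=cv2.INTER_CUBIC); cv2.imwrite("pics/g_w2.png",a)
```

```text
[([175.6, 231.4], 0.82), ([206.4, 218.5], 0.61), ([243.0, 249.7], 0.45)]
```

View pics/g_s.png

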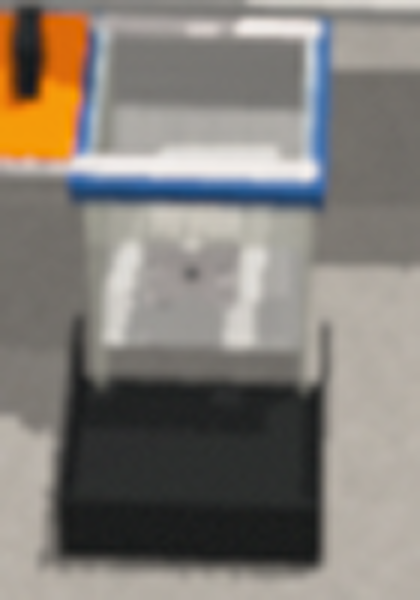

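View pics/g_w2.png

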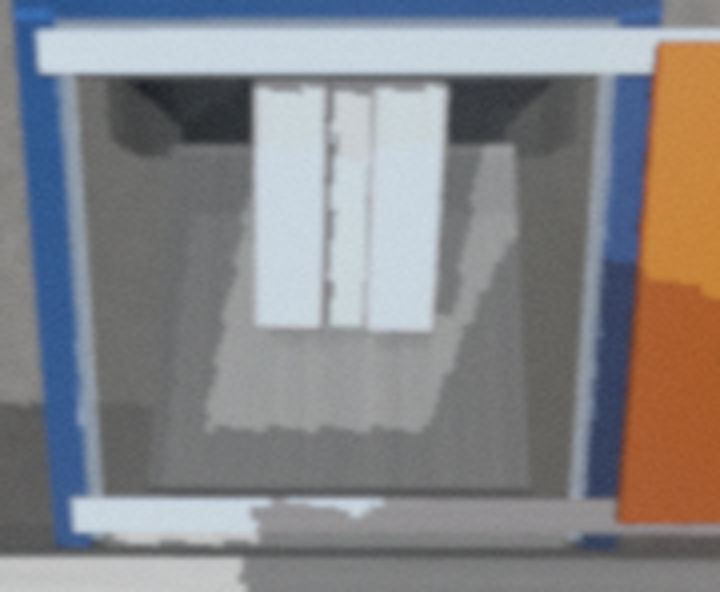

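Run:
```python
from h import *
s=np.load("s2.npy")
p=read_camera("scene");K,T=np.array(p["mtx"]),np.array(p["world_from_camera"])
for uv in[(246.7,250),(246.7,262.5),(247,245)]:
  for z in(.04,.06,.08,.1,.12): print(uv,(wts(s,ray(uv,K,T,z))[0]*1000).round(0))
q=read_camera("wrist");K2,T2=np.array(q["mtx"]),np.array(q["world_from_camera"])
# fit offcut pose: top face 4 corners in wrist px
px=np.array([(170+u/4,v/3.7) for u,v in[(252,86),(447,86),(434,330),(255,327)]])
def f(v):
    x,z,pitch,y=v; c,n=np.cos(pitch),np.sin(pitch)
    # corners: front(+) rear(-) local; along=(c,-n) up=(n,c)
    P=[]
    for a,b in[(.03,.0225),(.03,-.0225),(-.03,-.0225),(-.03,.0225)]:
        P.append((x+a*c+.0225*n,y+b,z-a*n+.0225*c))
    return (proj(stw(s,P),K2,T2)-px).ravel()
for pt in(.2,.6,1.0):
    r=least_squares(f,[.07,.08,pt,0]); print(r.x,r.cost,f(r.x).round(1))
```

```text
(246.7, 250) [54. -5. 40.]
(246.7, 250) [71. -4. 60.]
(246.7, 250) [88. -3. 80.]
(246.7, 250) [105.  -1. 100.]
(246.7, 250) [122.   0. 120.]
(246.7, 262.5) [104.  -2.  40.]
(246.7, 262.5) [120.  -1.  60.]
(246.7, 262.5) [136.   0.  80.]
(246.7, 262.5) [152.   2. 100.]
(246.7, 262.5) [168.   3. 120.]
(247, 245) [33. -6. 40.]
(247, 245) [51. -4. 60.]
(247, 245) [68. -3. 80.]
(247, 245) [ 86.  -2. 100.]
(247, 245) [103.  -0. 120.]
[ 0.07220553  0.08836119  0.13443461 -0.000502  ] 0.9960971649724119 [ 0.4 -0.3 -1.1 -0.1  0.6 -0.1  0.   0.5]
[ 0.07220555  0.08836115  0.13443368 -0.000502  ] 0.9960971647282293 [ 0.4 -0.3 -1.1 -0.1  0.6 -0.1  0.   0.5]
[ 0.0722056   0.08836105  0.13443154 -0.00050199] 0.9960971643160729 [ 0.4 -0.3 -1.1 -0.1  0.6 -0.1  0.   0.5]
```

>>> jog_arm(targets="0 0 0 0 0 0 -1; 0 0 0 0 0 0 -1; 0 0 0 0 0 0 -1; 0 0 0 0 0 0 -1; 0 0 0 0 0 0 -1; 0 0 0 0 0 0 -1; 0 0 0 0 0 0 -1; 0 0 0 0 0 0 -1; 0 0 0 0 0 0 -1; 0 0 0 0 0 0 -1")

```text
time: 26.85
eef_pos: [0.56, 0.0109, 0.3036]
tcp_rot: [0.997, 0.081, -0.015, -0.006]
contact_force: [0.1, 0.1, 0.4]
opening: -0.008
```

Run:
```python
from h import *
p=read_camera("wrist"); b=cv2.resize(p["pixels"][0:160,170:350],None,fx=4,fy=3.7,interpolation=cv2.INTER_CUBIC)
a=cv2.imread("pics/g_w2.png"); print(np.abs(a.astype(int)-b).mean()); cv2.imwrite("pics/g_w3.png",b)
q=read_camera("side"); c=cv2.resize(q["pixels"][150:230,170:250],None,fx=7,fy=7,interpolation=cv2.INTER_CUBIC); cv2.imwrite("pics/g_d.png",c)
st()
```

```text
2.281855292792793
t 26.95 world [560.   10.9 303.6] station [-28.2  -0.5 303.6] yaw-st 0.29 zax [-0.03  0.01 -1.  ] Fst [-1.1  0.1  0.3]
```

View pics/g_w3.png

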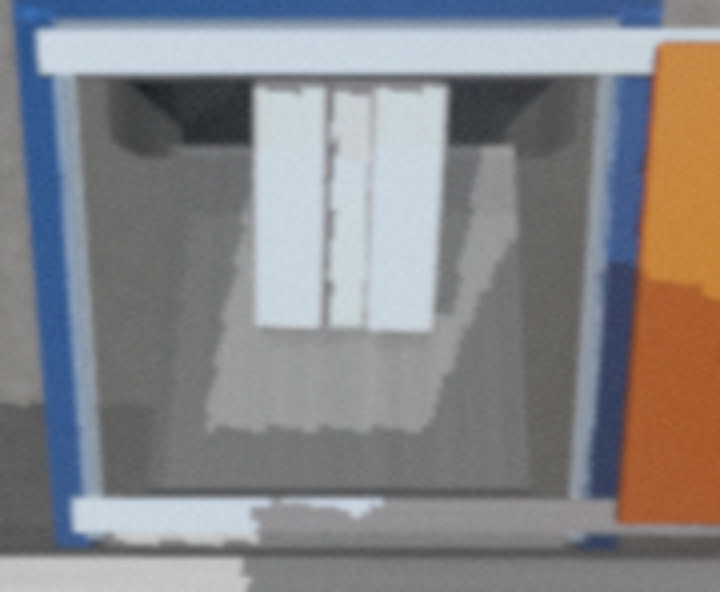

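View pics/g_d.png

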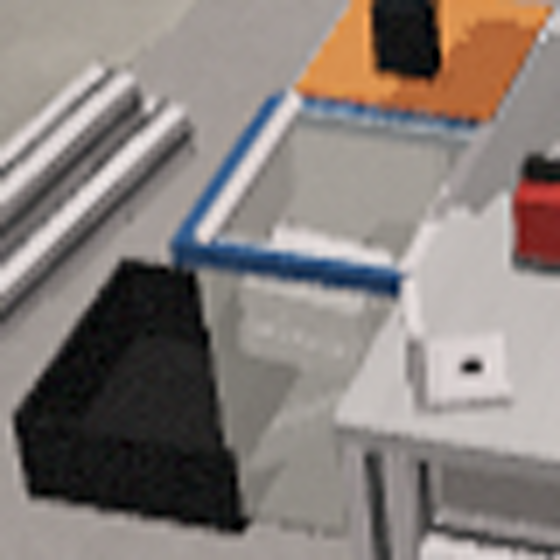

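```bash
python3 -c "
from plant import *
print(sign_off())"
```

```text
the job is handed in; nothing more can be done
None
```

I finished all three steps in order and handed the job in at about 27 s, but the offcut stopped inside the chute and did not slide on into the tray.

- **Shutter:** I pushed it open by its black tab until it hit the end stop. The last picture puts the tab at y ≈ -86 mm, against -85 mm expected when fully open.
- **Buffer:** With closed fingers I slid the offcut along the ledge until it sat square against the rubber. I held it there for about 1.3 s at readings of 9.1–10.9 N. No reading on the offcut passed 10.9 N, though I only read the force between moves. After I let go, it was still flush against the buffer.
- **Drop:** I pushed it from behind with about 2 N, without lifting it, until it tipped off the edge into the chute. The fingers then went up clear of everything.

**Last checks:**
- **Offcut:** It lies at rest about 90 mm below the ledge top, apparently between the slide and the clear front wall. It did not move over the last two seconds. I left it there, since the task asks only for the chute.
- **Bystanders:** The tin, bracket, wrench and look-alikes appeared unmoved in the pictures.
- **Positions:** My first estimate of the station's position from the scene and side cameras differed by about 6 mm from the wrist camera. I used the wrist camera, and contact with the tab, offcut and buffer agreed with it to within about 3 mm.

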